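# Set a turret flaring tool to its length stop

## Task

Set up the pipe-flaring tool for the next brake pipe: while its lever is still leaning back, push the tab on top of the turret round, either way, until the turret clicks in with the broad flat length stop (the one of its six positions that is marked on top by a raised bar, not by dots) facing the clamping die. Then push the lever's ball over as far as it goes, so that the stop closes up to the die, and take the hand away. Only push with the fingers, pick nothing up, and leave the tools and parts lying around where they are.

Things in the scene. Friction and masses are not known exactly. Their poses are not given: they have to be found in the camera images.
- flarer: the frame of the flaring tool, bolted to a plywood board (440 x 240 x 18 mm) that does not move. Origin: on the table top, straight below the turret's axis while the lever is back. x: the tool's long axis, from the lever (-x) through the turret to the clamp with the die (+x); z up
- turret_top (a point): centre of the turret's top face, on its upright axis, 116 mm above the table. A steel drum, 72 mm across, with a nut (6 mm high) in the middle of its top and six tools sticking out round it, 60 degrees apart. Marks on top, counter-clockwise from above: raised bar (length stop), then one to five dots (flare punches with narrower noses)
- stop_face (a point): centre of the flat end of the length stop: a steel disc 22 mm in diameter (the widest of the six tools), 52 mm from the turret's axis and 93 mm above the table
- tab_top (a point): centre of the top of the turret's tab: an upright steel blade, 9 mm thick, 36 to 56 mm from the turret's axis, its top 148 mm above the table and 32 mm above the turret's top face. It stands opposite to the length stop (over three dots), so it ends up pointing to the lever. About 6 N sideways turns the turret
- turret (a joint): angle of the turret, rad, counter-clockwise from above; 0 (or any whole number of turns) when the length stop faces the die. Turns both ways without end; a spring detent draws it into the nearest multiple of 60 degrees (1.047 rad) once let go, to within about 3 degrees. At the start it rests two or three steps away
- die_mouth (a point): centre of the pipe hole in the front face of the clamping die, 68 mm from the turret's axis and 93 mm above the table; the stop has to close up to it. The blue clamp yoke around it reaches 63 mm beyond this face, 42 mm to either side and 131 mm above the table; its T-bar, 120 mm long, lies across it 32 mm beyond this face, up to 165 mm above the table
- lever (a joint): angle of the operating lever, rad: 0 leaning back from the turret (34 degrees from upright) as at the start, 0.75 at its end stop (9 degrees past upright, towards the die). Friction (about 4 N at the ball) keeps it where it is left. It moves the carriage with the turret towards the die, 21 mm per rad
- lever_ball (a point): centre of the black ball, 36 mm in diameter, at the end of the lever, 235 mm from the pivot; about 234 mm above the table at the start, 272 mm when the lever is over. The bar below it is 16 mm by 10 mm
- lever_pivot (a point): pivot of the lever, 40 mm above the table; the lever swings in the upright plane through the tool's long axis (about the tool's y axis)
- carriage (a joint): how far the carriage with the turret has moved towards the die, m: 0 with the lever back, 0.016 when the lever is fully over and the stop closes up to the die
- cutter: bystander, to be left alone: hand tube cutter, aluminium, 87 x 20 x 26 mm, lying on the tool's plywood board
- deburrer: bystander, to be left alone: small deburring pen with a black body, 120 x 14 mm, 14 mm high, lying on the board
- oil: bystander, to be left alone: white oil bottle with a black cap, 40 mm across, 105 mm high, standing on the board (origin under its centre)
- pipe: bystander, to be left alone: straight copper brake pipe 210 mm long with a square steel union near each end, lying on the table
- wrench: bystander, to be left alone: steel spanner, 170 mm long, lying on the table
- nut_tray: bystander, to be left alone: open grey plastic tray with union nuts, 130 x 100 x 35 mm, on the table
- carton: bystander, to be left alone: small cardboard carton, 90 x 120 x 65 mm, on the table

How it is judged:
On the way, in this order (a step that is already met when the one before it is completed fails the run):
1. the length stop faces the die, with the lever still back (y of stop_face in the frame of flarer between -0.006 and 0.006 m and x of stop_face in the frame of flarer above 0.02 m and value of joint carriage below 0.004 m), for 0.3 s.
2. the lever is fully over and the stop closed up to the die (y of stop_face in the frame of flarer between -0.006 and 0.006 m and x of stop_face in the frame of flarer above 0.02 m and value of joint lever above 0.69 rad), for 0.2 s.
At the end, for the whole second after the job is handed in: the length stop faces the die (its face within 6 mm sideways of the tool's centre line), the lever is over to within 0.06 rad of its end stop, the carriage has come at least 14.5 mm of its 16 mm, and turret and lever are at rest (all of step 2 and value of joint carriage above 0.0145 m and velocity of joint turret between -0.1 and 0.1 rad/s and velocity of joint lever between -0.1 and 0.1 rad/s); the robot touches nothing.
It fails at once if the carriage is driven more than 6 mm towards the die while another tool, or none, faces it (value of joint carriage above 0.006 m and not (y of stop_face in the frame of flarer between -0.012 and 0.012 m and x of stop_face in the frame of flarer above 0.02 m)).
It fails at once if a bystander (hand tool, bottle, pipe, tray or carton) is picked up or pushed more than 25 mm from where it lay (distance of any of cutter, deburrer, oil, pipe, wrench, nut_tray, carton from where it was at the start of the episode above 0.025 m).
It also fails if it takes over 64 s, if anything falls off the work surface, if the arm or the gripper's body presses on something with over 40 N, if the wrist force passes 120 N, or if a joint passes its speed limit or range.

## Robot

A 6-joint arm with a two-finger parallel gripper is mounted at the origin on the work surface. World frame = base frame: x ahead of the robot, y to its left, z up, the work surface at z = 0. Lengths are in m, angles in rad, forces in N, time in s.
With the tool pointing down it reaches from about 0.3 to 0.85 m from the base axis. Payload 5.4 kg.
Tool frame: the origin (TCP) lies between the finger pads; the fingertips stand 14 mm ahead of it and the grasp point (between the pads) lies 5 mm behind it; z points along the fingers, y is the line along which they close (so a half turn about z gives the same grasp; the last joint's range is limited). The gripper opens to 85 mm and grips with 20 to 120 N. Pads are 22 mm wide; open, the fingers measure 114 mm over their backs; the gripper's body (76 mm by 85 mm) begins 54 mm behind the grasp point. The pads swing forward as they close: fully open they stand 13 mm farther back than shut.
Start: joints at [-1.494, 0.158, 1.597, -0, 1.386, -0.21], TCP at [0.163, -0.552, 0.245] pointing down, gripper open.
Joint ranges: [-2.91, 2.91], [-0.94, 2.29], [0.18, 2.7], [-1.29, 4.43], [0.17, 2.64], [-3, 3]. Speed limits (rad/s): [2.57, 2.57, 3.14, 3.14, 3.14, 3.14].

## Interface

Orientations are given as a unit quaternion [w, x, y, z].
In Python, from rig import manip, viewer gives the robot as it stands. The module is installed in compiled form; this text tells all that it offers.
- The arm moves only by the tool carry_out, never from a script. Its argument "increments" is a list of rows, each a list of 7 numbers: the shift along the tool's x, y, z in mm, then the turn, a rotation vector about the tool's x, y, z in rad, then the finger opening in mm, from 0 to 85.4. In form: [[x, y, z, ax, ay, az, claw], ...]. A call has 1 to 20 rows; each row shifts and turns the commanded pose from where the row before left it, along the tool's axes as they then stand; what a row does not reach is not made up. A row lasts 1/10 s, in which the tool goes at most 50 mm and 8.59 degrees, less where a joint would pass 70% of its speed; a pose out of reach is approached as far as the arm can. A call is refused whole if a number of a shift passes 50 or a number of a turn 0.15, either way. A call with a gripper value outside its range is refused whole. The fingers move at their own pace and stop on an object; "newtons" is the grip in N (left out, the last holds). Time passes only in rows, so rows that do not move let the fingers close. It gives the time, the measured TCP pose, the force, the opening and the grip force at its end, in the units of the state.
- manip.read_state(): the state, without advancing time (a new reading comes with each control period).
- viewer.camera(name): name is "side" or "top" or "wrist"; returns a dict with "color" (384x512x3 uint8, red, green, blue), "depth" (384x512 float32, m along the optical axis (not along the pixel's ray), 0 where there is no reading), "fx", "fy", "cx", "cy" (pixels), "rvec" (rotation vector, rad) and "tvec" (3), from world to camera coordinates, as OpenCV has them. Camera axes: x right, y down, z forward; pixel columns grow to the right and rows downward; lengths in m; the calibration is good to about 2 mm. A picture is of the moment at which its call begins.
- manip.close_job(): hands the job in; it is judged then, once.
The state is a dict: "time_s": time; "joint_positions": joint angles; "joint_vel": joint speeds; "tau": joint torques, N m; "eef_pos": TCP position; "tool_rot": TCP orientation; "contact_force": force on the tool from outside, world axes, zero at the start; "wrist_torque": the same for the moment, N m; "opening": finger opening in m; "finger_force": force on a finger pad.
Only numpy, scipy, OpenCV 4.12 (cv2) and the standard library are available. Lean on these libraries where they do the work, as an engineer would, in place of code of your own. Each camera call takes 0.05 s, during which the arm holds its last target. There are 200 camera calls.

## Working session

There is one attempt and no reset: what is moved stays moved. The work goes in short steps, Python scripts to look and compute and a tool call to move; the robot and the scene stay as the last step left them, time stands still between calls to the robot, and variables do not carry over. Pictures are saved under pics/ and viewed, at most 10 in all, crops included, and the job is handed in when it is done.

Besides the shell and the picture viewer there is one more tool, called after "Emit:" as name(argument=value, ...), one argument or row to a line, values as JSON. carry_out: Moves the arm, as the interface text tells. Its arguments: {"type":"object","properties":{"increments":{"type":"array","items":{"type":"array","items":{"type":"number"}}},"newtons":{"type":"number"}},"required":["increments"]}

```bash
mkdir -p pics
cat > h.py <<'E'
import numpy as np, cv2
from rig import manip, viewer
def cam(n,save=None):
    c=viewer.camera(n)
    if save: cv2.imwrite('pics/'+save,c['color'][:,:,::-1])
    R,_=cv2.Rodrigues(np.array(c['rvec'],float)); t=np.array(c['tvec'],float).reshape(3)
    v,u=np.mgrid[0:384,0:512]; d=c['depth']
    P=np.stack([(u-c['cx'])/c['fx']*d,(v-c['cy'])/c['fy']*d,d],-1)
    c['xyz']=(P-t)@R; c['xyz'][d==0]=np.nan; c['R']=R;c['t']=t
    return c
def ray(c,u,v,z):
    d=c['R'].T@np.array([(u-c['cx'])/c['fx'],(v-c['cy'])/c['fy'],1]); o=-c['R'].T@c['t']
    return o+d*(z-o[2])/d[2]
E
python3 - <<'E'
from h import *
a=cam('top','top.png'); b=cam('side','side.png')
for c in(a,b): print(-c['R'].T@c['t'],c['fx'],c['R'][2])
im=np.hstack([a['color'],b['color']])[:,:,::-1]
np.savez('/tmp/v.npz',a=a['xyz'],b=b['xyz'],ac=a['color'],bc=b['color'])
E
```

```text
[0.47935739 0.07332947 1.27629209] 471.7115256065238 [ 0.08662173  0.0068497  -0.99621773]
[0.1597447  0.69419006 0.8356502 ] 429.2567577028884 [ 0.41650108 -0.61796144 -0.6668212 ]
```

View pics/top.png

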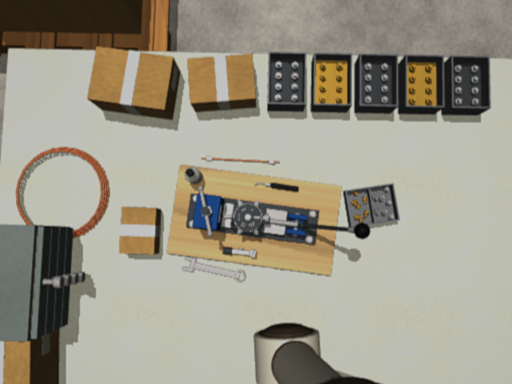

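View pics/side.png

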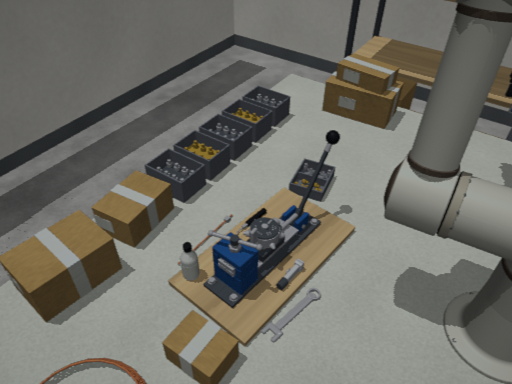

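Top view: the turret is near (249,218), the ball near (362,230), the clamp near (206,212). The tool's x runs to the left in the image, which is world +y. Next I'll measure and zoom in.

Run:
```python
from h import *
a=cam('top'); b=cam('side')
hsv=cv2.cvtColor(a['color'],cv2.COLOR_RGB2HSV)
X=a['xyz']
# ball: dark, high
m=(X[...,2]>0.215)&(X[...,2]<0.26)&(np.hypot(X[...,0]-ray(a,362,230,.24)[0],X[...,1]-ray(a,362,230,.24)[1])<.03)
vs,us=np.nonzero(m); print('ball',us.mean(),vs.mean(),ray(a,us.mean(),vs.mean(),.234),m.sum(),np.nanmax(X[m][:,2]))
# board by wood colour
w=((hsv[...,0]>8)&(hsv[...,0]<25)&(hsv[...,1]>70)).astype(np.uint8)
w[:, :160]=0; w[:150]=0; w[300:]=0; w[:,345:]=0
pts=np.argwhere(cv2.morphologyEx(w,cv2.MORPH_OPEN,np.ones((3,3))))[:,::-1]
P=np.array([ray(a,u,v,.018)[:2] for u,v in pts])
r=cv2.minAreaRect((P*1000).astype(np.float32)); print('board',r,cv2.boxPoints(r))
# turret top: heights .105-.125
T=ray(a,249,217,.116);print('T',T)
m=(abs(X[...,2]-.116)<.006)&(np.hypot(X[...,0]-T[0],X[...,1]-T[1])<.05)
vs,us=np.nonzero(m);(cx,cy),rr=cv2.minEnclosingCircle(np.c_[us,vs].astype(np.float32));print('turret',cx,cy,rr,ray(a,cx,cy,.116),m.sum(),np.nanmean(X[m],0))
m=(X[...,2]>.135)&(X[...,2]<.155)&(np.hypot(X[...,0]-T[0],X[...,1]-T[1])<.062)
print('tab',np.argwhere(m)[:,::-1].tolist(),X[m].round(3).tolist())
for n,c,(u,v) in(('t',a,(249,217)),('s',b,(266,233))):
    k=c['color'][v-37:v+38,u-50:u+50,::-1]; cv2.imwrite(f'/tmp/{n}.png',cv2.resize(k,(800,600),interpolation=cv2.INTER_CUBIC))
A=cv2.imread('/tmp/t.png');B=cv2.imread('/tmp/s.png')
cv2.imwrite('pics/c1.png',np.hstack([cv2.resize(A,(400,300)),cv2.resize(B,(400,300))]))
```

```text
ball 361.00452488687785 230.68778280542986 [ 0.49199522 -0.14234291  0.234     ] 221 0.2552429249242358
board ((518.6817016601562, 97.71307373046875), (438.439208984375, 239.33082580566406), 83.66463470458984) [[ 375.55667 -106.96294]
 [ 613.4259  -133.37257]
 [ 661.80676  302.3891 ]
 [ 423.9375   328.7987 ]]
T [0.52056007 0.10841664 0.116     ]
turret 247.2558135986328 217.2906951904297 14.478994369506836 [0.51974665 0.1126858  0.116     ] 612 [0.5197076  0.1123686  0.11504606]
tab [[224, 215], [225, 215], [226, 215], [227, 215], [228, 215], [229, 215], [230, 215], [231, 215], [224, 216], [225, 216], [226, 216], [227, 216], [228, 216], [229, 216], [230, 216], [231, 216], [232, 216], [224, 217], [225, 217], [226, 217], [227, 217], [228, 217], [229, 217], [230, 217], [231, 217], [232, 217], [225, 218], [226, 218], [227, 218], [228, 218], [229, 218], [230, 218], [231, 218]] [[0.523, 0.168, 0.146], [0.523, 0.165, 0.143], [0.523, 0.163, 0.146], [0.523, 0.161, 0.143], [0.523, 0.158, 0.15], [0.523, 0.155, 0.148], [0.523, 0.153, 0.144], [0.523, 0.151, 0.145], [0.52, 0.167, 0.147], [0.521, 0.165, 0.147], [0.52, 0.162, 0.149], [0.521, 0.16, 0.148], [0.521, 0.158, 0.148], [0.521, 0.155, 0.146], [0.521, 0.153, 0.148], [0.521, 0.151, 0.145], [0.521, 0.149, 0.139], [0.518, 0.168, 0.143], [0.518, 0.165, 0.144], [0.518, 0.163, 0.145], [0.518, 0.16, 0.147], [0.518, 0.158, 0.148], [0.518, 0.156, 0.145], [0.518, 0.153, 0.147], [0.518, 0.15, 0.148], [0.519, 0.149, 0.141], [0.516, 0.165, 0.146], [0.516, 0.163, 0.143], [0.516, 0.16, 0.145], [0.516, 0.158, 0.146], [0.516, 0.155, 0.146], [0.516, 0.153, 0.147], [0.516, 0.151, 0.145]]
```

View pics/c1.png

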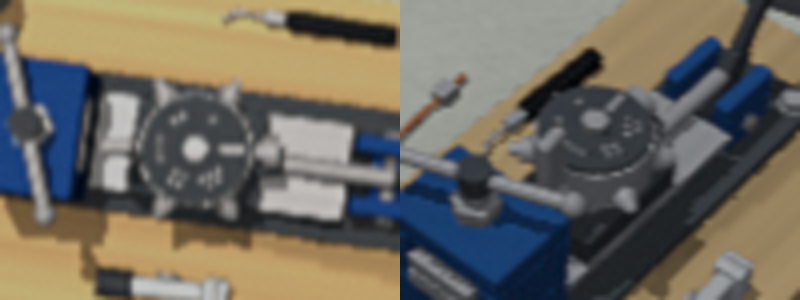

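Turret: the bar points to the lever, so it is 3 steps off. The tab points to the die, at about (0.520, 0.158). The tool axis is about (0.110, 0.994). All of this fits the sizes given.

Run:
```python
from h import *
from scipy.spatial.transform import Rotation as Ro
s=manip.read_state(); q=s['tool_rot'];print(s['time_s'],s['eef_pos'],Ro.from_quat([*q[1:],q[0]]).as_matrix().round(3).tolist(),s['opening'],s['contact_force'])
```

```text
0.2 [ 0.16262068 -0.55116062  0.24468597] [[0.959, 0.283, -0.0], [0.283, -0.959, 0.001], [0.0, -0.001, -1.0]] 0.0850611242368874 [ 0.15126584 -0.71180703  0.31471986]
```

Emit:
carry_out(
  increments=[
    [0,0,-30,0,0,0.1,0],
    [0,0,-30,0,0,0.1,0],
    [0,0,-30,0,0,0.1,0],
    [0,0,-30,0,0,0.098,0],
    [0,0,-20,0,0,0,0],
    [0,0,0,0,0,0,0],
  ],
  newtons=40,
)

```text
time_s: 0.8
eef_pos: [0.1627, -0.5526, 0.3889]
tool_rot: [0.003, 0.998, -0.056, 0.0]
contact_force: [-0.4, -0.1, -1.1]
opening: 0.0002
finger_force: 0.0
```

Emit:
carry_out(
  increments=[
    [15.3,-37,0,0,0,0,0],
    [15.3,-37,0,0,0,0,0],
    [15.3,-37,0,0,0,0,0],
    [15.3,-37,0,0,0,0,0],
    [15.3,-37,0,0,0,0,0],
    [15.3,-37,0,0,0,0,0],
    [15.3,-37,0,0,0,0,0],
    [15.3,-37,0,0,0,0,0],
    [15.3,-37,0,0,0,0,0],
    [15.3,-37,0,0,0,0,0],
    [15.3,-37,0,0,0,0,0],
    [15.3,-37,0,0,0,0,0],
    [15.3,-37,0,0,0,0,0],
    [15.3,-37,0,0,0,0,0],
    [15.3,-37,0,0,0,0,0],
    [15.3,-37,0,0,0,0,0],
    [15.3,-37,0,0,0,0,0],
    [15.3,-37,0,0,0,0,0],
    [15.3,-37,0,0,0,0,0],
    [15.3,-37,0,0,0,0,0],
  ],
)

```text
time_s: 2.8
eef_pos: [0.5489, 0.1516, 0.3831]
tool_rot: [0.0, 0.998, -0.055, -0.001]
contact_force: [0.5, -0.7, -1.0]
opening: 0.0003
finger_force: 0.0
```

Run:
```python
from h import *
a=cam('wrist','w1.png'); X=a['xyz']
print(manip.read_state()['eef_pos'])
T=np.array([.520,.1127])
D=np.hypot(X[...,0]-T[0],X[...,1]-T[1])
m=(X[...,2]>.138)&(X[...,2]<.156)&(D<.065); print('tab',m.sum(),np.nanmean(X[m],0) if m.any() else 0, cv2.minAreaRect((X[m][:,:2]*1000).astype(np.float32)) if m.any() else 0)
m=(abs(X[...,2]-.116)<.003)&(D<.045);print('tur',m.sum(),cv2.minEnclosingCircle((X[m][:,:2]*1000).astype(np.float32)))
```

```text
[0.55019685 0.15609761 0.38178921]
tab 131 [0.52138107 0.15681345 0.14559064] ((520.4176025390625, 156.64352416992188), (9.24205493927002, 19.649377822875977), 0.9571071267127991)
tur 1962 ((522.2513427734375, 116.78182983398438), 39.59478759765625)
```

View pics/w1.png

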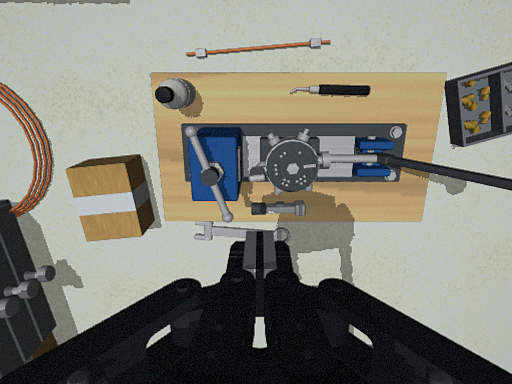

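The wrist view shows the bar towards the lever. The tab beside the yoke measures 9.2 x 19.6 mm at (0.521, 0.157, 0.146), which is consistent. I'll lower the closed fingers on the far side of the tab.

Emit:
carry_out(
  increments=[
    [0,0,35,0,0,0,0],
    [0,0,35,0,0,0,0],
    [0,0,35,0,0,0,0],
    [0,0,35,0,0,0,0],
    [0,0,35,0,0,0,0],
    [0,0,25,0,0,0,0],
    [0,0,20,0,0,0,0],
    [0,0,14,0,0,0,0],
    [0,0,10,0,0,0,0],
    [0,0,0,0,0,0,0],
    [0,0,0,0,0,0,0],
  ],
)

```text
time_s: 3.95
eef_pos: [0.5493, 0.15, 0.1419]
tool_rot: [-0.0, 0.998, -0.056, 0.001]
contact_force: [0.4, 0.2, 0.3]
opening: 0.0003
finger_force: 0.0
```

Run:
```python
from h import *
e=np.array(manip.read_state()['eef_pos']); f=np.array([.110,.994]);g=np.array([-.994,.110]);T=np.array([.520,.1125])
r=(e[:2]-T)*1000; p=np.array([r@f,r@g]);print(e,p)
ph=np.deg2rad(np.arange(-20,160.1,6)); W=np.c_[47*np.cos(ph),47*np.sin(ph)]; W=np.vstack([p,W])
d=np.diff(W,axis=0); print(np.c_[-d[:,1],-d[:,0]].round(1).tolist())
```

```text
[0.54928618 0.1499982  0.14190558] [ 40.49469272 -24.98566397]
[[-8.9, -3.7], [-4.7, -1.4], [-4.8, -0.9], [-4.9, -0.4], [-4.9, 0.1], [-4.9, 0.6], [-4.8, 1.1], [-4.7, 1.6], [-4.5, 2.1], [-4.2, 2.5], [-3.9, 3.0], [-3.6, 3.4], [-3.2, 3.7], [-2.8, 4.0], [-2.4, 4.3], [-1.9, 4.5], [-1.4, 4.7], [-0.9, 4.8], [-0.4, 4.9], [0.1, 4.9], [0.6, 4.9], [1.1, 4.8], [1.6, 4.7], [2.1, 4.5], [2.5, 4.2], [3.0, 3.9], [3.4, 3.6], [3.7, 3.2], [4.0, 2.8], [4.3, 2.4], [4.5, 1.9]]
```

Emit:
carry_out(
  increments=[
    [-4.5,-2,0,0,0,0,0],
    [-4.5,-2,0,0,0,0,0],
    [-4.7,-1.4,0,0,0,0,0],
    [-4.8,-0.9,0,0,0,0,0],
    [-4.9,-0.4,0,0,0,0,0],
    [-4.9,0.1,0,0,0,0,0],
    [-4.9,0.6,0,0,0,0,0],
    [-4.8,1.1,0,0,0,0,0],
    [-4.7,1.6,0,0,0,0,0],
    [-4.5,2.1,0,0,0,0,0],
    [-4.2,2.5,0,0,0,0,0],
    [-3.9,3.0,0,0,0,0,0],
    [-3.6,3.4,0,0,0,0,0],
    [-3.2,3.7,0,0,0,0,0],
    [-2.8,4.0,0,0,0,0,0],
    [-2.4,4.3,0,0,0,0,0],
    [0,0,0,0,0,0,0],
    [0,0,0,0,0,0,0],
  ],
)

```text
time_s: 5.75
eef_pos: [0.4806, 0.1385, 0.1425]
tool_rot: [-0.001, 0.998, -0.055, 0.002]
contact_force: [1.3, 2.3, 1.5]
opening: 0.0002
finger_force: 1.4
```

Run:
```python
from h import *
e=np.array(manip.read_state()['eef_pos']); f=np.array([.110,.994]);g=np.array([-.994,.110]);T=np.array([.520,.1125])
r=(e[:2]-T)*1000; p=np.array([r@f,r@g]);print(e,p,manip.read_state()['contact_force'])
a=cam('wrist'); b=cam('side')
cv2.imwrite('pics/p2.png',np.hstack([cv2.resize(a['color'][100:340,100:420],(400,300)),cv2.resize(b['color'][165:300,175:355],(400,300))])[:,:,::-1])
```

```text
[0.48061034 0.13850397 0.14252963] [21.51508106 42.01376003] [1.26450985 2.29214517 1.54757195]
```

View pics/p2.png

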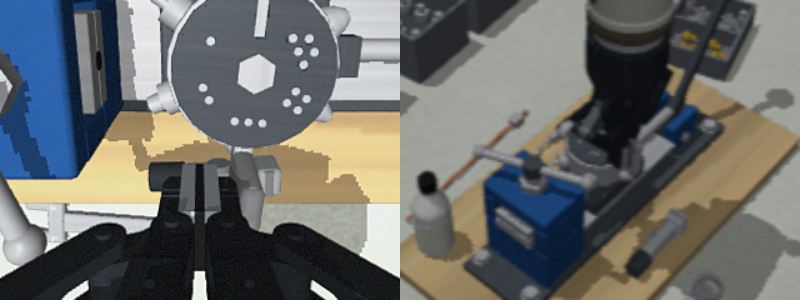

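The wrist crop (left half) shows the bar now across, at (262,15), with the tab at (250,165) pressed by the fingers. The turret has turned about 90°, so I'll carry on.

Emit:
carry_out(
  increments=[
    [-1.9,4.5,0,0,0,0,0],
    [-1.4,4.7,0,0,0,0,0],
    [-0.9,4.8,0,0,0,0,0],
    [-0.4,4.9,0,0,0,0,0],
    [0.1,4.9,0,0,0,0,0],
    [0.6,4.9,0,0,0,0,0],
    [1.1,4.8,0,0,0,0,0],
    [1.6,4.7,0,0,0,0,0],
    [2.1,4.5,0,0,0,0,0],
    [2.5,4.2,0,0,0,0,0],
    [3.0,3.9,0,0,0,0,0],
    [3.4,3.6,0,0,0,0,0],
    [3.7,3.2,0,0,0,0,0],
    [4.0,2.8,0,0,0,0,0],
    [4.3,2.4,0,0,0,0,0],
    [0,0,0,0,0,0,0],
    [0,0,0,0,0,0,0],
  ],
)

```text
time_s: 7.55
eef_pos: [0.4951, 0.0723, 0.1416]
tool_rot: [0.001, 0.998, -0.056, 0.001]
contact_force: [-0.0, -0.2, -0.3]
opening: 0.0003
finger_force: 0.0
```

Run:
```python
from h import *
e=np.array(manip.read_state()['eef_pos']); f=np.array([.110,.994]);g=np.array([-.994,.110]);T=np.array([.520,.1125])
r=(e[:2]-T)*1000; p=np.array([r@f,r@g]);print(e,p,manip.read_state()['contact_force'])
a=cam('wrist','w3.png')
```

```text
[0.49511467 0.0723206  0.14162479] [-42.67570792  20.31628545] [-0.04699087 -0.21403742 -0.31171151]
```

View pics/w3.png

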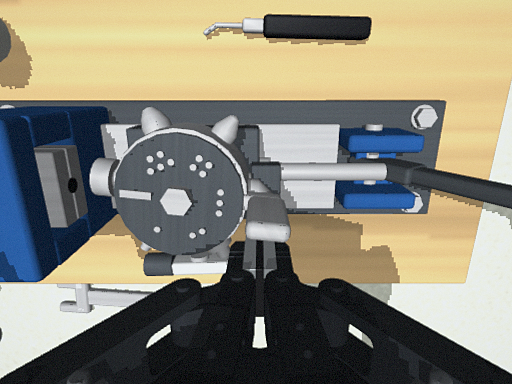

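The raised bar (135,195) now points at the die (72,185), and the contact force is zero, so it has clicked in. I'll back off, rise and measure.

Emit:
carry_out(
  increments=[
    [-8,0,0,0,0,0,0],
    [-8,0,0,0,0,0,0],
    [0,0,-30,0,0,0,0],
    [0,0,-40,0,0,0,0],
    [0,0,-45,0,0,0,0],
    [0,0,-45,0,0,0,0],
    [0,0,-40,0,0,0,0],
    [0,0,-30,0,0,0,0],
    [0,0,0,0,0,0,0],
    [0,0,0,0,0,0,0],
  ],
)

```text
time_s: 8.6
eef_pos: [0.4782, 0.0749, 0.3715]
tool_rot: [0.0, 0.998, -0.056, 0.001]
contact_force: [0.1, 0.8, -0.2]
opening: -0.0001
finger_force: 0.0
```

Run:
```python
from h import *
e=np.array(manip.read_state()['eef_pos']); f=np.array([.110,.994]);g=np.array([-.994,.110]);T=np.array([.520,.1125])
print(e)
for n in('wrist','top'):
    a=cam(n); X=a['xyz']
    D=np.hypot(X[...,0]-T[0],X[...,1]-T[1])
    m=(X[...,2]>.138)&(X[...,2]<.156)&(D<.062)&(D>.03)
    if m.any(): print(n,'tab',m.sum(),np.nanmean(X[m],0),cv2.minAreaRect((X[m][:,:2]*1000).astype(np.float32)),'fy',(np.nanmean(X[m],0)[:2]-T)@g)
    m=(abs(X[...,2]-.116)<.003)&(D<.045);print('tur',m.sum(),np.nanmean(X[m],0))
    m=(X[...,2]>.205)&(X[...,2]<.262)&(np.hypot(X[...,0]-.492,X[...,1]+.142)<.03)
    if m.any(): vs,us=np.nonzero(m); print(n,'ball',m.sum(),us.mean(),vs.mean(),ray(a,us.mean(),vs.mean(),.24),np.nanmax(X[m][:,2]))
    # die axis: blue yoke + T
    h=cv2.cvtColor(a['color'],cv2.COLOR_RGB2HSV); m=(h[...,0]>100)&(h[...,0]<125)&(h[...,1]>120)&(X[...,2]>.12)&(X[...,2]<.14)
    if m.any(): print('yoke',m.sum(),cv2.minAreaRect((X[m][:,:2]*1000).astype(np.float32)))
```

```text
[0.47822881 0.07487595 0.37152362]
wrist tab 145 [0.51117827 0.06574386 0.14597066] ((510.8514099121094, 65.64404296875), (19.442697525024414, 8.764274597167969), 79.12454223632812) fy 0.0036256251209779104
tur 2367 [0.52125911 0.11035061 0.11511832]
wrist ball 1124 492.7090747330961 133.41992882562278 [ 0.4962771  -0.12102092  0.24      ] 0.24698095373827234
yoke 2729 ((509.73809814453125, 119.95262908935547), (363.1817626953125, 125.12854766845703), 66.89208984375)
tur 0 [nan nan nan]
top ball 249 359.62248995983936 230.53413654618473 [ 0.49218716 -0.13807993  0.24      ] 0.25362727690546977
yoke 454 ((530.890869140625, 213.1243896484375), (59.29482650756836, 81.5816650390625), 83.2740478515625)<stdin>:9: RuntimeWarning: Mean of empty slice
```

The tab measures about 3.5 mm (4°) short of the centre line. That is inside tolerance but thin, so I'll give it a small extra nudge.

Emit:
carry_out(
  increments=[
    [0,0,35,0,0,0,0],
    [0,0,45,0,0,0,0],
    [0,0,45,0,0,0,0],
    [0,0,40,0,0,0,0],
    [0,0,30,0,0,0,0],
    [0,0,20,0,0,0,0],
    [0,0,15,0,0,0,0],
    [0,0,0,0,0,0,0],
    [6,0,0,0,0,0,0],
    [6,0,0,0,0,0,0],
    [3,0,0,0,0,0,0],
    [2,0,0,0,0,0,0],
    [2,0,0,0,0,0,0],
    [1.5,0,0,0,0,0,0],
    [1.5,0,0,0,0,0,0],
    [0,0,0,0,0,0,0],
    [0,0,0,0,0,0,0],
  ],
)

```text
time_s: 10.4
eef_pos: [0.5007, 0.0723, 0.1413]
tool_rot: [-0.0, 0.998, -0.056, 0.0]
contact_force: [-0.1, -0.4, -0.4]
opening: 0.0006
finger_force: 0.2
```

Emit:
carry_out(
  increments=[
    [-8,0,0,0,0,0,0],
    [-8,0,0,0,0,0,0],
    [0,0,-30,0,0,0,0],
    [0,0,-40,0,0,0,0],
    [0,0,-45,0,0,0,0],
    [0,0,-45,0,0,0,0],
    [0,0,-40,0,0,0,0],
    [0,0,-30,0,0,0,0],
    [0,0,0,0,0,0,0],
    [0,0,0,0,0,0,0],
    [0,0,0,0,0,0,0],
  ],
)

```text
time_s: 11.5
eef_pos: [0.4837, 0.0743, 0.3696]
tool_rot: [-0.0, 0.998, -0.056, -0.001]
contact_force: [0.4, -0.3, 0.2]
opening: -0.0003
finger_force: 0.0
```

Run:
```python
from h import *
f=np.array([.110,.994]);g=np.array([-.994,.110]);T=np.array([.520,.1125])
print(manip.read_state()['eef_pos'])
a=cam('wrist'); X=a['xyz']
D=np.hypot(X[...,0]-T[0],X[...,1]-T[1])
m=(X[...,2]>.138)&(X[...,2]<.156)&(D<.062)&(D>.03)
print('tab',m.sum(),np.nanmean(X[m],0),cv2.minAreaRect((X[m][:,:2]*1000).astype(np.float32)),'fy',(np.nanmean(X[m],0)[:2]-T)@g)
```

```text
[0.48370173 0.07428425 0.36956956]
tab 151 [0.51479542 0.06530196 0.1458893 ] ((514.5347290039062, 65.27395629882812), (18.90961265563965, 8.72175407409668), 83.46599578857422) fy -1.8429437891340737e-05
```

The tab is now at 83.5°, exactly on the axis. Next, the lever: go behind the ball and descend.

Emit:
carry_out(
  increments=[
    [3.2,26,0,0,0,0,0],
    [3.2,26,0,0,0,0,0],
    [3.2,26,0,0,0,0,0],
    [3.2,26,0,0,0,0,0],
    [3.2,26,0,0,0,0,0],
    [3.2,26,0,0,0,0,0],
    [3.2,26,0,0,0,0,0],
    [3.2,26,0,0,0,0,0],
    [3.2,26,0,0,0,0,0],
    [3.2,26,0,0,0,0,0],
    [0,0,0,0,0,0,0],
    [0,0,0,0,0,0,0],
    [0,0,30,0,0,0,0],
    [0,0,35,0,0,0,0],
    [0,0,35,0,0,0,0],
    [0,0,24,0,0,0,0],
    [0,0,10,0,0,0,0],
    [0,0,0,0,0,0,0],
    [0,0,0,0,0,0,0],
  ],
)

```text
time_s: 13.45
eef_pos: [0.4882, -0.1877, 0.2387]
tool_rot: [0.0, 0.998, -0.055, 0.001]
contact_force: [0.0, -0.4, 0.5]
opening: 0.0002
finger_force: 0.0
```

Run:
```python
from h import *
e=np.array(manip.read_state()['eef_pos'])
f=np.array([.110,.994]);g=np.array([-.994,.110]);B=np.array([.492,-.1423])
print(e,(e[:2]-B)@f,(e[:2]-B)@g)
al=np.deg2rad(np.linspace(-34,9,20)); W=235*np.c_[np.sin(al),np.cos(al)]; print(np.diff(W,axis=0).round(1).tolist())
```

```text
[ 0.4881768  -0.18771756  0.23868823] -0.04556560464654675 -0.0011956742530674154
[[7.8, 5.0], [8.0, 4.7], [8.2, 4.4], [8.3, 4.1], [8.5, 3.7], [8.6, 3.4], [8.8, 3.1], [8.9, 2.7], [9.0, 2.4], [9.1, 2.0], [9.1, 1.6], [9.2, 1.3], [9.2, 0.9], [9.3, 0.6], [9.3, 0.2], [9.3, -0.2], [9.3, -0.5], [9.2, -0.9], [9.2, -1.3]]
```

Emit:
carry_out(
  increments=[
    [0,-7,0,0,0,0,0],
    [0,-5,0,0,0,0,0],
    [0,-7.8,-5,0,0,0,0],
    [0,-8,-4.7,0,0,0,0],
    [0,-8.2,-4.4,0,0,0,0],
    [0,-8.3,-4.1,0,0,0,0],
    [0,-8.5,-3.7,0,0,0,0],
    [0,-8.6,-3.4,0,0,0,0],
    [0,-8.8,-3.1,0,0,0,0],
    [0,-8.9,-2.7,0,0,0,0],
    [0,-9,-2.4,0,0,0,0],
    [0,-9.1,-2,0,0,0,0],
    [0,-9.1,-1.6,0,0,0,0],
    [0,-9.2,-1.3,0,0,0,0],
    [0,-9.2,-0.9,0,0,0,0],
    [0,-9.3,-0.6,0,0,0,0],
    [0,-9.3,-0.2,0,0,0,0],
    [0,0,0,0,0,0,0],
    [0,0,0,0,0,0,0],
  ],
)

```text
time_s: 15.35
eef_pos: [0.5032, -0.0448, 0.2772]
tool_rot: [-0.0, 0.998, -0.055, -0.0]
contact_force: [-0.0, -0.6, 0.3]
opening: 0.0002
finger_force: 0.0
```

Emit:
carry_out(
  increments=[
    [0,-7,0,0,0,0,0],
    [0,-7,0,0,0,0,0],
    [0,-6,0,0,0,0,0],
    [0,-5,0,0,0,0,0],
    [0,-4,0,0,0,0,0],
    [0,0,0,0,0,0,0],
    [0,0,0,0,0,0,0],
  ],
)

```text
time_s: 16.05
eef_pos: [0.5065, -0.0159, 0.2769]
tool_rot: [-0.001, 0.998, -0.055, -0.0]
contact_force: [-0.8, 0.1, -0.0]
opening: 0.0002
finger_force: 0.0
```

Run:
```python
from h import *
e=np.array(manip.read_state()['eef_pos'])
f=np.array([.110,.994]);B=np.array([.492,-.1423])
print(e,(e[:2]-B)@f,manip.read_state()['contact_force'])
b=cam('side','s5.png')
```

```text
[ 0.50651462 -0.01591322  0.27692073] 0.12722507199404445 [-0.75609956  0.09072192 -0.02405396]
```

View pics/s5.png

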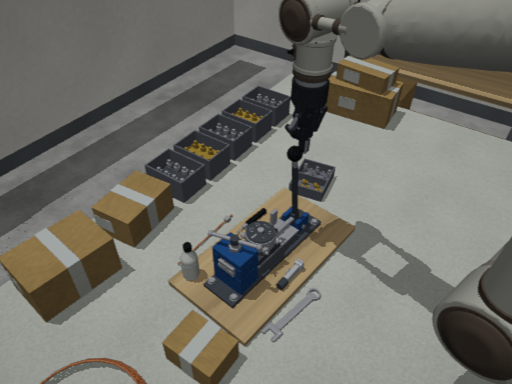

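The lever is nearly upright with the ball at (294,153). About 9 mm remains, so I'll press on until the force rises.

Emit:
carry_out(
  increments=[
    [0,-4,0,0,0,0,0],
    [0,-3,0,0,0,0,0],
    [0,-2,0,0,0,0,0],
    [0,-1,0,0,0,0,0],
    [0,0,0,0,0,0,0],
    [0,0,0,0,0,0,0],
  ],
)

```text
time_s: 16.7
eef_pos: [0.5074, -0.008, 0.277]
tool_rot: [0.002, 0.998, -0.056, -0.001]
contact_force: [-1.2, -8.3, -2.1]
opening: 0.0002
finger_force: 3.6
```

Emit:
carry_out(
  increments=[
    [0,-1.5,0,0,0,0,0],
    [0,-1,0,0,0,0,0],
    [0,0,0,0,0,0,0],
    [0,0,0,0,0,0,0],
  ],
)

```text
time_s: 17.1
eef_pos: [0.5075, -0.0076, 0.2771]
tool_rot: [0.004, 0.998, -0.056, -0.001]
contact_force: [-2.5, -15.6, -3.1]
opening: 0.0001
finger_force: 7.4
```

The tool is stalled at the predicted end-stop position and the force is rising, so the lever is over. I'll back away and check.

Emit:
carry_out(
  increments=[
    [0,5,0,0,0,0,0],
    [0,15,0,0,0,0,0],
    [0,30,0,0,0,0,0],
    [0,35,0,0,0,0,0],
    [0,30,-20,0,0,0,0],
    [0,0,-40,0,0,0,0],
    [0,0,-40,0,0,0,0],
    [0,0,0,0,0,0,0],
    [0,0,0,0,0,0,0],
    [0,0,0,0,0,0,0],
  ],
)

```text
time_s: 18.1
eef_pos: [0.495, -0.1178, 0.3761]
tool_rot: [-0.001, 0.998, -0.055, -0.001]
contact_force: [0.1, 0.1, 1.0]
opening: 0.0001
finger_force: 0.0
```

Run:
```python
from h import *
f=np.array([.110,.994]);g=np.array([-.994,.110]);T=np.array([.520,.1125])
print(manip.read_state()['eef_pos'],manip.read_state()['contact_force'])
for n in('side','wrist','top'):
    a=cam(n); X=a['xyz']; r=X[...,:2]-T; fx=r@f; fy=r@g
    m=(X[...,2]>.138)&(X[...,2]<.154)&(abs(fy)<.02)&(fx>-.06)&(fx<-.015)
    if m.sum()>5: q=np.nanmean(X[m],0)[:2]-T; print(n,'tab',m.sum(),q@f,q@g)
    m=(X[...,2]>.25)&(X[...,2]<.30)&(abs(fy)<.04)&(fx>-.14)&(fx<-.05)
    if m.sum()>5: q=np.nanmean(X[m],0); print(n,'ball',m.sum(),(q[:2]-T)@f,(q[:2]-T)@g,np.nanmax(X[m][:,2]))
```

```text
[ 0.49497043 -0.11783085  0.37607819] [0.1427395  0.05495406 0.97630208]
side tab 37 -0.026712492693436767 0.00037496115167388964
side ball 221 -0.08154928489033479 0.0026226667750905465 0.2907534309470376
wrist tab 160 -0.03361362979192857 -0.00021879084025117112
wrist ball 1948 -0.09730748697715456 -0.003940856381685165 0.2909937072760204
top tab 30 -0.03033909951278218 0.0013786356911764728
top ball 224 -0.0892384936201515 0.00019403095662888677 0.2930022208857273
```

The tab has advanced about 16 mm and sits centred. The ball is at -89 mm against -88 expected, with its top at 0.291. I'll hand the job in.

```bash
python3 -c "
from rig import manip
print(manip.close_job())"
```

```text
the job is handed in; nothing more can be done
None
```

The length stop is clicked in facing the die, the lever is fully over against its end stop, the hand is clear, and the job was handed in at about 18 s; no verdict came back.

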